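# Unlock the card feeder and hold its spring pusher at the loading mark

### The job

I want to refill the spring-loaded card feeder on the desk. Lift the steel locking loop up off the handle and the end post and lay it flat on the black notebook, then take the pusher by its upright handle, pull it out against its spring until its pointer stands exactly opposite the index clip on the rail, and finish while still holding it there so that I can load the cards. Leave everything else on the desk where it is.

Things in the scene. Friction and masses are not known exactly. Their poses are not given: they have to be found in the camera images.
- feeder: card feeder fixed to the desk: grey channel 200 mm long (x -105 to +95), 70 mm wide, rails 32 mm high, white cards (tops at 45 mm) standing before a 50 mm high end plate at its +x end. Origin on the desk, on the centre line; x runs along the channel to the end plate, away from the robot within 0.5 rad; y to its left, z up
- end_post (a point): top of the steel end post on the feeder's end plate: 10 mm thick, rising from 50 to 66 mm above the desk, at x = 90 mm, y = 0 in the feeder
- pusher: aluminium pusher block 30 x 52 mm, top 50 mm above the desk, with the handle on it. Origin on the handle's axis at desk height, axes as the feeder's; home is x = +20 mm in the feeder. Slides only to the feeder's -x, up to 88 mm, against a spring (3 N at home, 50 N/m more as it comes out); let go, it springs back. With the loop on it moves only about 8 mm
- handle (a point): point on the axis of the pusher's upright round steel handle, 82 mm above the desk; the handle is 14 mm thick and rises from 50 to 100 mm above the desk
- pointer (a point): tip of the small pointer on the pusher's left (+y) side, 41 mm from the handle's axis, 48 mm above the desk, at the same x along the feeder as the handle's axis
- index_clip: black index clip, the mark, fixed on the feeder's left rail, 36 to 71 mm from the home pusher in the direction of pull; its 3 mm thick upright blade, 30 to 50 mm above the desk, stands just outside the pointer's path. Origin on the feeder's centre line at desk height, axes as the feeder's, x = 0 at the middle of the blade: at the mark the pointer's x in this frame is 0
- loop: loose steel locking loop, about 80 g: flat frame 102 (x) x 34 mm (y), 5 mm thick, an eye 22 mm wide and 32 mm long at each end; upright grip tab at its middle, 26 mm long (x), 10 mm thick (y), 5 to 40 mm above the underside. Origin: centre of the underside. At first it lies level 50 mm above the desk, one eye over the handle, one over the end post; off when over 100 mm
- notebook: closed black notebook lying on the desk, fixed, 148 mm (x) x 110 mm (y), the spiral along one edge; the surface on which things rest is 12 mm above the desk. Origin at the centre of the underside
- sorter_corner (a point): foot of the near left corner of the tall grey mail sorter (636 mm high) at the back of the desk; its front runs from here to the right (-y), its side straight back (+x): keep the arm and gripper in front of it or to its left
- page (a point): middle of the notebook's upper face, 12 mm above the desk, axes as the notebook's
- pin_box: bystander, to be left where it is: small pale box of push pins, 45 x 60 x 22 mm; origin at the centre of the underside
- staple_box: bystander, to be left where it is: small blue box of staples, 38 x 55 x 30 mm; origin at the centre of the underside
- eraser: bystander, to be left where it is: eraser in a sleeve, 23 x 58 x 13 mm; origin at the centre of the underside
- note_cube: bystander, to be left where it is: block of note paper, 76 x 77 x 46 mm; origin at the centre of the underside

How it is judged:
By the outcome, as a careful person would: the job done as asked, in the order asked, and still so for the second after the job is handed in, while the arm keeps its last pose, push and grip.
It also fails if it takes over 58 s, if anything falls off the work surface, if the arm or the gripper's body presses on something with over 40 N, if the wrist force passes 120 N, or if a joint passes its speed limit or range.

### The arm

A 7-joint arm with a two-finger parallel gripper is mounted at the origin on a cart in front of the work surface, level with it; the furniture and walls round the work are solid. World frame = base frame: x ahead of the robot, y to its left, z up, the work surface at z = 0. Lengths are in m, angles in rad, forces in N, time in s.
With the tool pointing down it reaches from about 0.425 to 0.875 m from the base axis. Payload 4.7 kg.
Tool frame: the origin (TCP) lies at the very end of the fingers, on their centre line; the grasp point (between the pads) lies 19 mm behind it; z points along the fingers, y is the line along which they close (so a half turn about z gives the same grasp; the last joint's range is limited). The gripper opens to 87 mm and grips with 3 to 60 N. Pads are 19 mm wide; open, the fingers measure 117 mm over their backs; the gripper's body (75 mm by 190 mm) begins 51 mm behind the grasp point.
Start: joints at [-1.327, 0.321, -0.07, 1.45, 0.023, 1.371, -0.057], TCP at [0.148, 0.633, 0.223] pointing down, gripper open.
Joint ranges: [-2.86, 2.86], [-0.3, 2.09], [-1.38, 1.24], [0.06, 2.45], [-1.56, 4.7], [0.09, 2.05], [-2.69, 2.69]. Speed limits (rad/s): [2.57, 2.57, 3.14, 3.14, 3.14, 3.14, 3.14].

### API

Orientations are given as a rotation vector (axis times angle).
In Python, from bench import ctrl gives the robot as it stands.
- The arm moves only by the shell command python3 -m jog 'ROWS' [FORCE]. ROWS is JSON, a list that holds one entry, the list of rows, each a list of 7 numbers: the shift along the tool's x, y, z in mm, then the turn, a rotation vector about the tool's x, y, z in degrees, then the finger opening in mm, from 0 to 87. A call has 1 to 10 rows; each row is the pose to reach, as a shift and turn from the pose commanded when the call began, along the tool's axes at that moment; what a row does not reach only later rows make up. A row lasts 1/10 s, in which the tool goes at most 50 mm and 8.59 degrees, less where a joint would pass 70% of its speed; a pose out of reach is approached as far as the arm can. A call with a gripper value outside its range is refused whole. The fingers move at their own pace and stop on an object; FORCE is the grip in N (left out, the last holds). Time passes only in rows, so rows that repeat a pose let the fingers close. It gives the time, the measured TCP pose, the force, the opening and the grip force at its end, in the units of the state.
- ctrl.get_state(): the state, without advancing time (a new reading comes with each control period).
- ctrl.get_image(name): name is "scene" or "top"; returns a dict with "image" (420x560x3 uint8, red, green, blue), "depth" (420x560 float32, m along the optical axis (not along the pixel's ray), 0 where there is no reading), "fov_y" (degrees; the focal length in pixels is half the picture's height over the tangent of half this angle, whatever the lens; pixels are square), "cx", "cy" (the principal point, pixels), "rvec" (rotation vector, rad) and "tvec" (3), from world to camera coordinates, as OpenCV has them. Camera axes: x right, y down, z forward; pixel columns grow to the right and rows downward; lengths in m; the calibration is good to about 2 mm. A picture is of the moment at which its call begins.
- ctrl.close_job(): hands the job in; it is judged then, once.
The state is a dict: "time": time; "joint_positions": joint angles; "qd": joint speeds; "joint_torque": joint torques, N m; "position": TCP position; "tool_rot": TCP orientation; "ft_force": force on the tool from outside, world axes, zero at the start; "torque": the same for the moment, N m; "grip_width": opening from 0.0 (shut) to 1.0 (fully open); "grip_force": force on a finger pad.
Only numpy, scipy, OpenCV 4.12 (cv2) and the standard library are available. Lean on these libraries where they do the work, as an engineer would, in place of code of your own. Each camera call takes 0.05 s, during which the arm holds its last target. There are 200 camera calls.

## Working session

There is one attempt and no reset: what is moved stays moved. The work goes in short steps, Python scripts to look and compute and a shell command to move; the robot and the scene stay as the last step left them, time stands still between calls to the robot, and variables do not carry over. Pictures are saved under pics/ and viewed, at most 10 in all, crops included, and the job is handed in when it is done.

```bash
mkdir -p pics; ls; cat > h.py <<'E'
import numpy as np, cv2
from bench import ctrl
def cap(n,tag):
    d=ctrl.get_image(n); np.savez(f'{tag}.npz',**d)
    cv2.imwrite(f'pics/{tag}.png',cv2.resize(d['image'][:,:,::-1],None,fx=1.4,fy=1.4,interpolation=cv2.INTER_CUBIC)); return d
def cam(d):
    f=d['image'].shape[0]/2/np.tan(np.radians(float(d['fov_y']))/2)
    return f,cv2.Rodrigues(np.array(d['rvec'],float))[0],np.array(d['tvec'],float).ravel()
def atz(d,u,v,z):
    f,R,t=cam(d); c=-R.T@t; r=R.T@np.array([(u-d['cx'])/f,(v-d['cy'])/f,1]); return c+r*(z-c[2])/r[2]
def cloud(d):
    f,R,t=cam(d); v,u=np.mgrid[:420,:560]; Z=d['depth']
    P=np.stack([(u-d['cx'])/f*Z,(v-d['cy'])/f*Z,Z],-1)-t
    P=P@R; P[Z==0]=np.nan; return P
def proj(d,p):
    f,R,t=cam(d); q=R@np.array(p)+t; return f*q[0]/q[2]+float(d['cx']),f*q[1]/q[2]+float(d['cy'])
E
python3 - <<'E'
from h import *
for n in('scene','top'):
    d=cap(n,n+'0'); f,R,t=cam(d); print(n,f,d['cx'],d['cy'],-R.T@t,{k:v for k,v in d.items() if k not in('image','depth')})
print(ctrl.get_state())
E
```

```text
pics
scene 469.4015618634566 284.34082293328424 204.01531395355545 [ 0.09817491 -0.81991669  0.75562042] {'fov_y': 48.205397459030124, 'cx': 284.34082293328424, 'cy': 204.01531395355545, 'rvec': array([ 2.25953761, -0.77381067,  0.32231886]), 'tvec': array([-0.58437702,  0.10994318,  0.94830369])}
top 545.9691680331791 283.6294944561754 213.33401328614585 [ 0.30503907 -0.26737149  1.20153563] {'fov_y': 42.07719022521344, 'cx': 283.6294944561754, 'cy': 213.33401328614585, 'rvec': array([ 2.15115415, -2.09624079,  0.2153227 ]), 'tvec': array([-0.2883992 ,  0.52278991,  1.11881224])}
{'time': 0.1, 'joint_positions': array([-1.32690234,  0.32177873, -0.07008834,  1.4515531 ,  0.02260539,
        1.37080039, -0.05688641]), 'qd': array([-0.00026692, -0.00163566, -0.00061007, -0.00203576, -0.00090192,
       -0.00042729, -0.00055203]), 'joint_torque': array([ 4.54322344e-05, -4.92564583e+01, -4.05771509e-01, -3.13401818e+01,
       -6.41402858e-02,  3.93589691e-02,  5.89125420e-05]), 'position': array([0.14798872, 0.6324184 , 0.22155148]), 'tool_rot': array([-3.60082093e-01, -3.12078248e+00,  2.74800656e-03]), 'ft_force': array([0.25361634, 0.41326842, 0.08593566]), 'torque': array([-0.01174972,  0.00599047, -0.02346974]), 'grip_force': 0.0, 'grip_width': 1.000362722544997}
```

View pics/scene0.png

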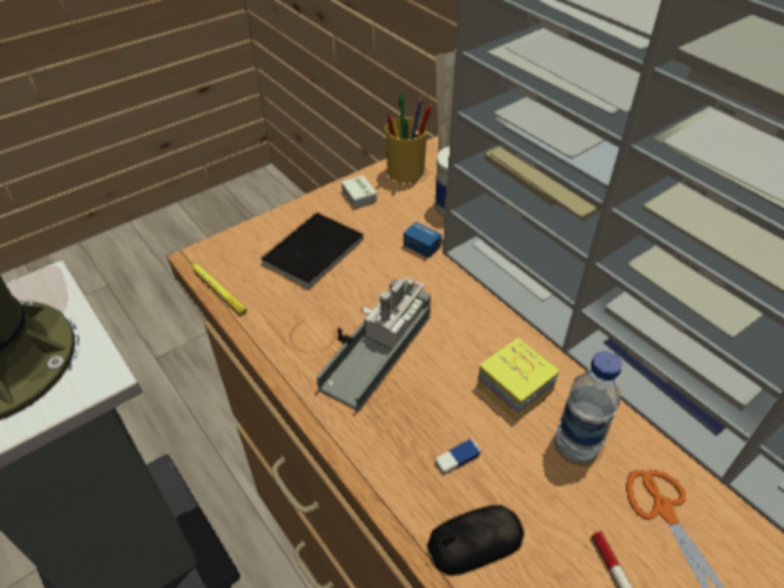

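View pics/top0.png

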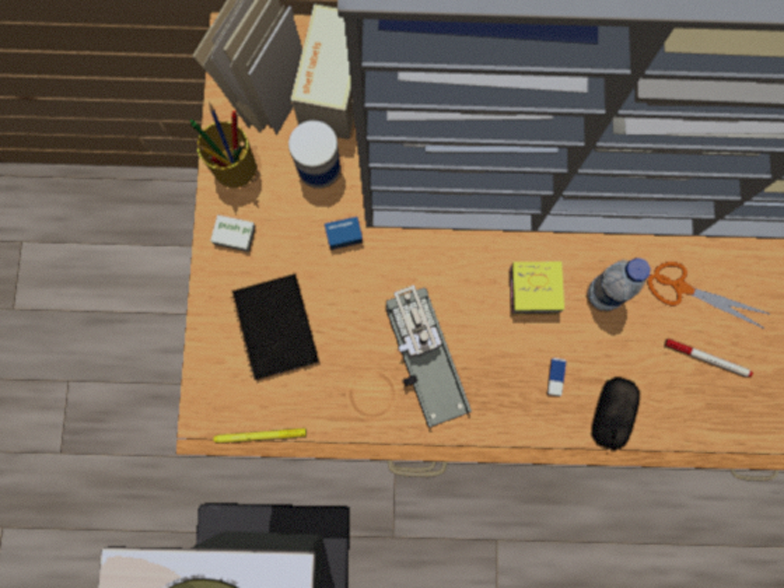

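```bash
python3 - <<'E'
from h import *
def ld(t): return dict(np.load(t+'.npz'))
s,t=ld('scene0'),ld('top0')
a=cv2.resize(t['image'][200:308,265:340,::-1],None,fx=5.5,fy=5.5,interpolation=cv2.INTER_CUBIC)
b=cv2.resize(s['image'][190:298,220:315,::-1],None,fx=5.5,fy=5.5,interpolation=cv2.INTER_CUBIC)[:594,:385+130]
a=a[:,:384]; 
cv2.imwrite('pics/ca.png',cv2.resize(t['image'][200:308,265:340,::-1],None,fx=5.5,fy=5.5,interpolation=cv2.INTER_CUBIC))
cv2.imwrite('pics/cb.png',cv2.resize(s['image'][190:290,220:320,::-1],None,fx=6,fy=6,interpolation=cv2.INTER_CUBIC))
P=cloud(t); print('desk z',np.nanmedian(P[280:300,160:180,2]))
# feeder outline points from depth 20..48mm in region
reg=np.zeros(P.shape[:2],bool); reg[195:310,268:345]=1
m=reg&(P[...,2]>.015)
pts=(P[m][:,:2]*1000).astype(np.float32); print('feeder rect',cv2.minAreaRect(pts),len(pts))
for lo,hi in((.06,.08),(.08,.097),(.097,.12)):
    q=reg&(P[...,2]>lo)&(P[...,2]<hi); print(lo,q.sum(),P[q].mean(0) if q.any() else'')
# notebook: dark px
g=t['image'].max(2)<45; r=np.zeros_like(g); r[190:280,155:235]=1
y,x=np.where(g&r); W=np.array([atz(t,u,v,.012)[:2]*1000 for u,v in zip(x,y)],np.float32); print('notebook',cv2.minAreaRect(W),len(W), np.nanmedian(P[g&r][:,2]))
E
```

```text
desk z -0.0016649486663424936
feeder rect ((446.3055419921875, -315.2755126953125), (209.72869873046875, 83.28018951416016), 20.9842529296875) 1764
0.06 36 [ 0.50444902 -0.29866544  0.06719444]
0.08 85 [ 0.489505   -0.30538979  0.08875632]
0.097 23 [ 0.46704103 -0.3143373   0.0994955 ]
notebook ((489.07440185546875, -84.03396606445312), (143.91561889648438, 100.80756378173828), 17.35999298095703) 2955 0.011235055539381984
```

View pics/ca.png

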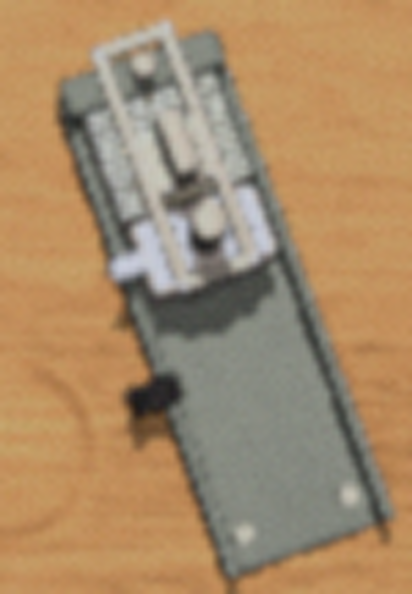

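View pics/cb.png

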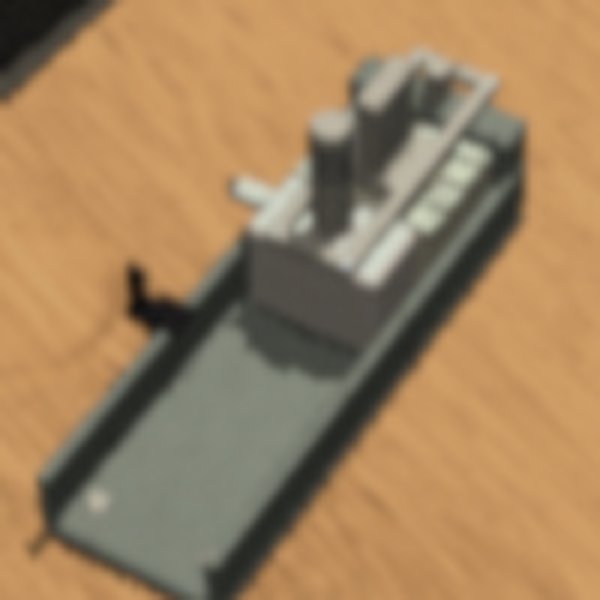

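Top crop: handle top (208,213), post (143,64), pointer tip (113,270), clip (128–180, 380–412), tab (175,135). Scene crop: handle top (332,120), pointer tip (235,185), clip blade top (135,267), rail front-left corner (42,482), end plate corner (523,122).

```bash
cat > fit.py <<'E'
from h import *
from scipy.optimize import least_squares
s,t=[dict(np.load(n+'0.npz')) for n in('scene','top')]
T=lambda x,y:(265+(x+.5)/5.5-.5,200+(y+.5)/5.5-.5)
S=lambda x,y:(220+(x+.5)/6-.5,190+(y+.5)/6-.5)
obs=[(t,T(208,211),(20,0,100)),(t,T(143,64),(90,0,66)),(t,T(111,271),(20,41,48)),
(s,S(332,119),(20,0,100)),(s,S(235,184),(20,41,48)),(s,S(42,482),(-105,35,32)),(s,S(523,122),(95,-35,50)),(t,T(217,33),(95,-35,50)),(t,T(62,80),(85,35,50))]
def w(p,q): c,n=np.cos(p[2]),np.sin(p[2]); return np.array([p[0]+(c*q[0]-n*q[1])/1000,p[1]+(n*q[0]+c*q[1])/1000,q[2]/1000])
def res(p): return np.ravel([np.subtract(proj(d,w(p,q)),uv) for d,uv,q in obs])
r=least_squares(res,[.446,-.315,.37],loss='soft_l1',x_scale=[.01,.01,.1]); p=r.x
def inv(p,W): c,n=np.cos(p[2]),np.sin(p[2]); d=(np.array(W)[:2]-p[:2])*1000; return np.array([c*d[0]+n*d[1],-n*d[0]+c*d[1]])
E
python3 - <<'E'
from fit import *
print(p,np.degrees(p[2])); print(res(p).reshape(-1,2).round(1).tolist())
for d,uv,q in obs: print(q,inv(p,atz(d,*uv,q[2]/1000)).round(1))
for y in (380,397,412): print('clip top',y,inv(p,atz(t,*T(135,y),.05)).round(1),inv(p,atz(t,*T(172,y),.034)).round(1))
for uv in ((132,266),(139,270)): print('clip scene',inv(p,atz(s,*S(*uv),.05)).round(1))
print('handle',w(p,(20,0,82)),'loop c',w(p,(55,0,50)))
print('tab px',T(175,135),inv(p,atz(t,*T(168,112),.09)),inv(p,atz(t,*T(186,155),.09)))
st=ctrl.get_state(); R=cv2.Rodrigues(st['tool_rot'])[0]; print(R.round(3))
E
```

```text
[ 0.45273986 -0.32302695  0.39820977] 22.81573908071666
[[0.6, -0.2], [-0.5, -1.6], [-0.8, -0.6], [-0.1, 1.0], [-1.1, 0.7], [-0.4, 0.2], [0.9, 0.5], [0.1, -2.3], [-0.3, 4.9]]
(20, 0, 100) [20.   1.4]
(90, 0, 66) [86.4  0.2]
(20, 41, 48) [18.2 39.9]
(20, 0, 100) [22.5  1.1]
(20, 41, 48) [22.7 40. ]
(-105, 35, 32) [-104.3   34.5]
(95, -35, 50) [ 95.3 -32.8]
(95, -35, 50) [ 90.3 -32.9]
(85, 35, 50) [94.8 30.5]
clip top 380 [-24.5  46.8] [-28.5  32.6]
clip top 397 [-30.5  49.2] [-34.6  35. ]
clip top 412 [-35.9  51.3] [-40.   37.2]
clip scene [-27.   49.4]
clip scene [-27.3  46.5]
handle [ 0.471175   -0.31527158  0.082     ] loop c [ 0.50343648 -0.30169967  0.05      ]
tab px (296.40909090909093, 224.13636363636363) [61.62886542  0.46151655] [43.92307402  0.21142769]
[[-0.974  0.228 -0.   ]
 [ 0.228  0.974 -0.002]
 [-0.    -0.002 -1.   ]]
```

```bash
sed -i 's/,(t,T(62,80),(85,35,50))//' fit.py; cat > rel.py <<'E'
from fit import *
from scipy.spatial.transform import Rotation as Ro
def rel(tgt,yaw,quiet=False):
    """shift mm / turn deg in tool axes to tool-down pose with tool y at feeder-relative world angle yaw (mod 180)"""
    st=ctrl.get_state(); R=Ro.from_rotvec(st['tool_rot']).as_matrix()
    best=None
    for a in(yaw,yaw+np.pi):
        y=np.array([np.cos(a),np.sin(a),0]); z=np.array([0,0,-1.]); G=np.c_[np.cross(y,z),y,z]
        rv=np.degrees(Ro.from_matrix(R.T@G).as_rotvec())
        print('shift',(R.T@(np.array(tgt)-st['position'])*1000).round(1),'turn',rv.round(2))
    print('t',round(st['time'],2),'pos',st['position'].round(4),'F',st['ft_force'].round(1),'grip',st['grip_width'],st['grip_force'],'q',st['joint_positions'].round(2))
E
python3 -c "
from fit import *
print(p,np.degrees(p[2]),res(p).reshape(-1,2).round(1).tolist(),w(p,(55,0,0)),'sorter',atz(t,365/1.4,228/1.4,0))"
R="[-441,-341,0,0,0,80,50]"; python3 -m jog '[[[-441,-341,0,0,0,80,50],[-441,-341,0,0,0,80,50],[-441,-341,0,0,0,80,50],[-441,-341,0,0,0,80,50],[-441,-341,0,0,0,80,50],[-441,-341,0,0,0,80,50],[-441,-341,0,0,0,80,50],[-441,-341,0,0,0,80,50],[-441,-341,0,0,0,80,50],[-441,-341,0,0,0,80,50]]]'
python3 -c "
from rel import *
q=w(p,(55,0,0)); rel([q[0],q[1],.2],p[2]+np.pi/2)"
```

```text
[ 0.45235225 -0.3231053   0.40322956] 23.10335174183339 [[0.6, -0.0], [-0.7, -1.3], [-0.7, -0.3], [-0.3, 1.1], [-1.3, 0.8], [-0.4, 0.5], [0.6, 0.4], [-0.1, -2.2]] [ 0.50294117 -0.3015238   0.        ] sorter [ 0.65627137 -0.21992339  0.        ]
time: 1.1
position: [0.4643, 0.2432, 0.2224]
tool_rot: [-2.286, -2.154, -0.0]
ft_force: [0.5, 0.6, 0.4]
grip_width: 0.575
grip_force: 0.0
shift [-541.5   70.8   22.3] turn [ 2.000e-02 -1.000e-02 -1.165e+02]
shift [-541.5   70.8   22.3] turn [-1.00e-02 -1.00e-02  6.35e+01]
t 1.1 pos [0.4643 0.2432 0.2224] F [0.5 0.6 0.4] grip 0.5751083342256367 0.0 q [-0.89  0.05  0.37  1.77 -0.02  1.32 -0.57]
```

```bash
python3 -m jog '[[[-541,71,22,0,0,63.5,50],[-541,71,22,0,0,63.5,50],[-541,71,22,0,0,63.5,50],[-541,71,22,0,0,63.5,50],[-541,71,22,0,0,63.5,50],[-541,71,22,0,0,63.5,50],[-541,71,22,0,0,63.5,50],[-541,71,22,0,0,63.5,50],[-541,71,22,0,0,63.5,50],[-541,71,22,0,0,63.5,50]]]'
python3 -c "
from rel import *
q=w(p,(55,0,0)); rel([q[0],q[1],.13],p[2]+np.pi/2)"
```

```text
time: 2.1
position: [0.5009, -0.2548, 0.2024]
tool_rot: [-3.076, -0.636, -0.001]
ft_force: [0.6, 0.9, 0.2]
grip_width: 0.575
grip_force: 0.0
shift [-16.8  43.8  72.3] turn [ 9.0000e-02 -3.0000e-02 -1.7973e+02]
shift [-16.8  43.8  72.3] turn [-0.02 -0.05  0.27]
t 2.1 pos [ 0.5009 -0.2548  0.2024] F [0.6 0.9 0.2] grip 0.5750012863483249 0.0 q [-0.34  0.18  0.87  1.73 -0.15  1.29 -0.61]
```

```bash
python3 -m jog '[[[-8,22,30,0,0,0.2,50],[-17,44,60,0,0,0.2,50],[-17,44,72,0,0,0.2,50],[-17,44,72,0,0,0.2,50],[-17,44,72,0,0,0.2,50]]]'
python3 - <<'E'
from rel import *
q=w(p,(55,0,0)); rel([q[0],q[1],.064],p[2]+np.pi/2)
d=cap('scene','s1'); e=cap('top','t1')
a=cv2.resize(d['image'][150:290,220:330,::-1],None,fx=4,fy=4,interpolation=cv2.INTER_CUBIC)
b=cv2.resize(e['image'][180:320,260:350,::-1],None,fx=4,fy=4,interpolation=cv2.INTER_CUBIC)
cv2.imwrite('pics/c1.png',np.hstack([a,b])[:, :800])
E
```

```text
time: 2.6
position: [0.5036, -0.2991, 0.1308]
tool_rot: [-3.077, -0.632, -0.001]
ft_force: [0.9, -0.3, 0.7]
grip_width: 0.576
grip_force: 0.0
shift [-1.6  2.  66.8] turn [ 6.0000e-02 -5.0000e-02 -1.7989e+02]
shift [-1.6  2.  66.8] turn [-0.03 -0.04  0.11]
t 2.6 pos [ 0.5036 -0.2991  0.1308] F [ 0.9 -0.3  0.7] grip 0.5759957370398516 0.0 q [-0.23  0.33  0.86  1.76 -0.27  1.18 -0.46]
```

View pics/c1.png

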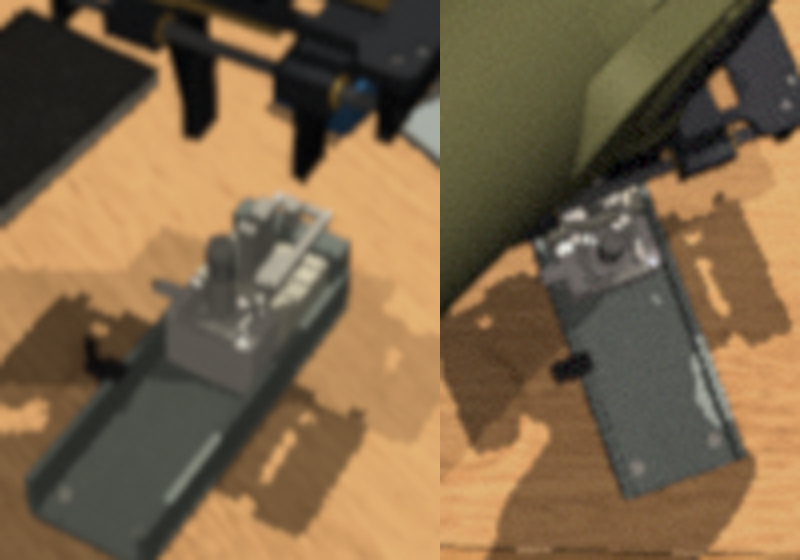

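```bash
python3 -m jog '[[[-1,1,25,0,0,0,50],[-2,2,45,0,0,0,50],[-2,2,60,0,0,0,50],[-2,2,67,0,0,0,50],[-2,2,67,0,0,0,50],[-2,2,67,0,0,0,4],[-2,2,67,0,0,0,4],[-2,2,67,0,0,0,4],[-2,2,67,0,0,0,4],[-2,2,67,0,0,0,4]]]' 30
python3 -m jog '[[[0,0,0,0,0,0,4],[0,0,0,0,0,0,4],[0,0,0,0,0,0,4]]]'
```

```text
time: 3.7
position: [0.502, -0.303, 0.0636]
tool_rot: [3.078, 0.63, 0.001]
ft_force: [0.0, 0.1, 0.9]
grip_width: 0.208
grip_force: 0.0
time: 4.0
position: [0.502, -0.303, 0.0635]
tool_rot: [3.078, 0.63, 0.0]
ft_force: [-0.6, 0.5, 0.3]
grip_width: 0.112
grip_force: 30.0
```

```bash
python3 -m jog '[[[0,0,-5,0,0,0,4],[0,0,-12,0,0,0,4],[0,0,-22,0,0,0,4],[0,0,-34,0,0,0,4],[0,0,-48,0,0,0,4],[0,0,-62,0,0,0,4],[0,0,-76,0,0,0,4],[0,0,-88,0,0,0,4],[0,0,-95,0,0,0,4],[0,0,-95,0,0,0,4]]]'
python3 - <<'E'
from rel import *
d=cap('scene','s2'); e=cap('top','t2')
a=cv2.resize(d['image'][110:270,160:330,::-1],None,fx=3.5,fy=3.5,interpolation=cv2.INTER_CUBIC)
cv2.imwrite('pics/c2.png',a)
t0=t
# notebook refined: dark pixels in initial top; use bounding corners
g=(t0['image'].max(2)<60); r=np.zeros_like(g); r[190:280,155:235]=1
y,x=np.where(g&r); W=np.array([atz(t0,u,v,.012)[:2]*1000 for u,v in zip(x,y)],np.float32); print(cv2.minAreaRect(W),W.mean(0))
rel([.489,-.084,.16],np.radians(17.4+90))
E
```

```text
time: 5.0
position: [0.5025, -0.3032, 0.1596]
tool_rot: [3.077, 0.63, 0.003]
ft_force: [0.0, 0.5, -0.8]
grip_width: 0.111
grip_force: 30.0
((488.9989929199219, -83.68431091308594), (145.480224609375, 102.0484390258789), 17.673734664916992) [488.364  -83.9663]
shift [  74.2 -206.1   -1.8] turn [-2.0000e-02 -4.0000e-02 -1.7426e+02]
shift [  74.2 -206.1   -1.8] turn [-0.03  0.01  5.74]
t 5.1 pos [ 0.5018 -0.3027  0.1581] F [-0.   0.2 -1.8] grip 0.11346692666564585 29.973174277693033 q [-0.23  0.3   0.87  1.73 -0.24  1.23 -0.47]
```

View pics/c2.png

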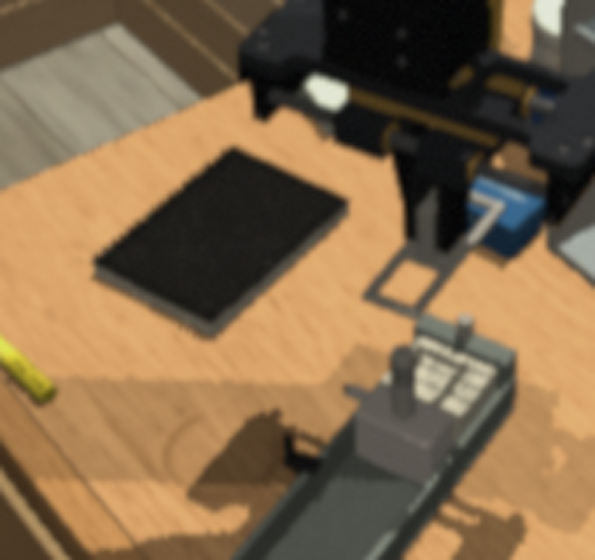

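```bash
python3 -m jog '[[[5,-15,0,0,0,0,4],[15,-42,0,0,0,1,4],[27,-75,0,0,0,2,4],[39,-110,0,0,0,3,4],[51,-143,0,0,0,4,4],[62,-173,0,0,0,5,4],[70,-195,0,0,0,5.7,4],[74,-206,0,0,0,5.7,4],[74,-206,0,0,0,5.7,4],[74,-206,0,0,0,5.7,4]]]'
python3 -c "
from rel import *
rel([.489,-.084,.027],np.radians(17.4+90))"
```

```text
time: 6.1
position: [0.4889, -0.0857, 0.1582]
tool_rot: [3.105, 0.475, -0.001]
ft_force: [0.8, -0.7, -0.6]
grip_width: 0.11
grip_force: 30.0
shift [  0.7  -1.7 131.2] turn [ 5.0000e-02 -7.0000e-02  1.7998e+02]
shift [  0.7  -1.7 131.2] turn [ 0.05  0.03 -0.02]
t 6.1 pos [ 0.4889 -0.0857  0.1582] F [ 0.8 -0.7 -0.6] grip 0.11025453691421822 29.97290608473122 q [-0.63  0.03  0.77  1.93 -0.02  1.19 -1.12]
```

```bash
python3 -m jog '[[[0,0,15,0,0,0,4],[0,0,40,0,0,0,4],[0,0,65,0,0,0,4],[0,0,90,0,0,0,4],[0,0,108,0,0,0,4],[0,0,119,0,0,0,4],[0,0,125,0,0,0,4],[0,0,129,0,0,0,4],[0,0,130,0,0,0,4],[0,0,130,0,0,0,4]]]'
python3 -m jog '[[[0,0,1,0,0,0,4],[0,0,2,0,0,0,4],[0,0,2,0,0,0,4],[0,0,2,0,0,0,4]]]'
```

```text
time: 7.1
position: [0.4896, -0.0845, 0.029]
tool_rot: [3.105, 0.476, 0.002]
ft_force: [0.6, -0.1, -0.2]
grip_width: 0.113
grip_force: 30.0
time: 7.5
position: [0.4891, -0.0843, 0.0265]
tool_rot: [-3.105, -0.476, -0.001]
ft_force: [-0.6, 0.2, 0.0]
grip_width: 0.114
grip_force: 30.0
```

Step down to contact, then open slowly.

```bash
python3 -m jog '[[[0,0,0.5,0,0,0,4],[0,0,1,0,0,0,4],[0,0,1,0,0,0,4]]]'
python3 -m jog '[[[0,0,0,0,0,0,16],[0,0,0,0,0,0,24],[0,0,0,0,0,0,34],[0,0,0,0,0,0,44],[0,0,0,0,0,0,44],[0,0,-5,0,0,0,44],[0,0,-20,0,0,0,44],[0,0,-45,0,0,0,44],[0,0,-85,0,0,0,44],[0,0,-130,0,0,0,44]]]'
python3 -c "
from rel import *
rel([*w(p,(20,0,0))[:2],.17],p[2]+np.pi/2)
rel([*w(p,(20,0,0))[:2],.17],p[2])"
```

```text
time: 7.8
position: [0.4891, -0.0844, 0.0255]
tool_rot: [-3.105, -0.476, -0.0]
ft_force: [-0.2, 0.4, -1.0]
grip_width: 0.114
grip_force: 30.0
time: 8.8
position: [0.4882, -0.0848, 0.1571]
tool_rot: [3.105, 0.475, -0.002]
ft_force: [2.0, 0.5, 0.7]
grip_width: 0.503
grip_force: 0.0
shift [-85.5 214.7 -12.7] turn [ 1.0000e-01 -0.0000e+00  1.7428e+02]
shift [-85.5 214.7 -12.7] turn [ 0.    0.06 -5.72]
t 8.8 pos [ 0.4882 -0.0848  0.1571] F [2.  0.5 0.7] grip 0.5033773393944291 0.0 q [-0.65  0.03  0.79  1.94 -0.02  1.19 -1.12]
shift [-85.5 214.7 -12.7] turn [-5.000e-02  5.000e-02 -9.572e+01]
shift [-85.5 214.7 -12.7] turn [5.000e-02 5.000e-02 8.428e+01]
t 8.8 pos [ 0.4882 -0.0848  0.1571] F [2.  0.5 0.7] grip 0.5033773393944291 0.0 q [-0.65  0.03  0.79  1.94 -0.02  1.19 -1.12]
```

```bash
python3 -m jog '[[[-15,36,-12,0,0,-1,44],[-32,80,-12,0,0,-2,44],[-49,124,-12,0,0,-3,44],[-66,168,-12,0,0,-4,44],[-80,202,-12,0,0,-5,44],[-85.5,214.7,-12,0,0,-5.7,44],[-85.5,214.7,-12,0,0,-5.7,44],[-85.5,214.7,-12,0,0,-5.7,44],[-85.5,214.7,-12,0,0,-5.7,44]]]'
python3 - <<'E'
from rel import *
d=cap('scene','s3')
cv2.imwrite('pics/c3.png',cv2.resize(d['image'][110:290,160:330,::-1],None,fx=3.3,fy=3.3,interpolation=cv2.INTER_CUBIC))
rel([*w(p,(20,0,0))[:2],.063],p[2]+np.pi/2)
E
```

```text
time: 9.7
position: [0.4725, -0.313, 0.1677]
tool_rot: [-3.076, -0.633, -0.001]
ft_force: [-0.4, -0.5, -0.0]
grip_width: 0.502
grip_force: 0.0
shift [ -2.7   1.5 104.6] turn [ 9.0000e-02 -8.0000e-02 -1.7982e+02]
shift [ -2.7   1.5 104.6] turn [-0.05 -0.06  0.18]
t 9.75 pos [ 0.4726 -0.313   0.1676] F [ 0.  -0.4  1.1] grip 0.5072665642668359 0.0 q [-0.29  0.25  0.96  1.76 -0.22  1.24 -0.43]
```

View pics/c3.png

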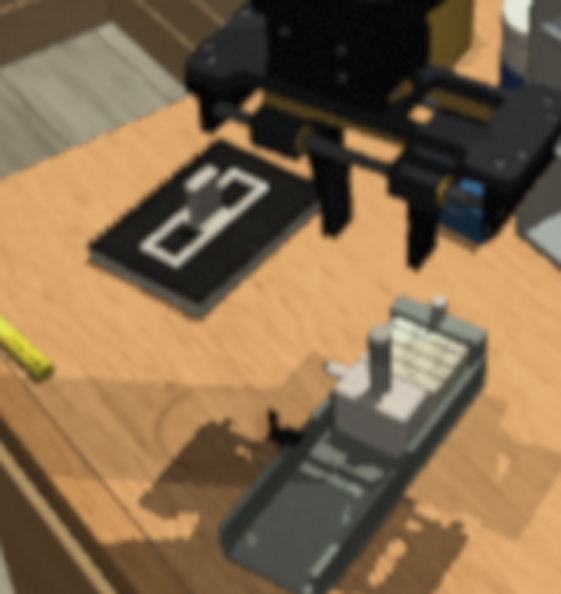

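The loop lies flat in the middle of the notebook (crop about (205,215)); the handle (380,330) is free. Descending and gripping.

```bash
python3 -m jog '[[[-2.5,1.5,30,0,0,0,44],[-2.5,1.5,65,0,0,0,44],[-2.5,1.5,90,0,0,0,44],[-2.5,1.5,104,0,0,0,44],[-2.5,1.5,104,0,0,0,44],[-2.5,1.5,104,0,0,0,8],[-2.5,1.5,104,0,0,0,8],[-2.5,1.5,104,0,0,0,8],[-2.5,1.5,104,0,0,0,8],[-2.5,1.5,104,0,0,0,8]]]' 45
python3 -m jog '[[[0,0,0,0,0,0,8],[0,0,0,0,0,0,8],[0,0,0,0,0,0,8]]]'
python3 -c "
from rel import *
rel([*w(p,(-20,0,0))[:2],.063],p[2]+np.pi/2)"
```

```text
time: 10.75
position: [0.4699, -0.3158, 0.0638]
tool_rot: [-3.075, -0.63, -0.0]
ft_force: [-1.8, 2.4, 7.7]
grip_width: 0.15
grip_force: 41.1
time: 11.05
position: [0.4699, -0.3159, 0.0639]
tool_rot: [-3.075, -0.63, -0.0]
ft_force: [-2.4, 3.4, 5.2]
grip_width: 0.148
grip_force: 44.9
shift [-39.   -0.3   0.8] turn [ 6.0000e-02 -2.7000e-01 -1.7994e+02]
shift [-39.   -0.3   0.8] turn [-0.17 -0.04  0.06]
t 11.05 pos [ 0.4699 -0.3159  0.0639] F [-2.4  3.4  5.2] grip 0.14831736597494005 44.94824096560478 q [-0.2   0.39  0.9   1.87 -0.35  1.06 -0.34]
```

```bash
python3 -m jog '[[[-3,0,0,0,0,0,8],[-8,0,0,0,0,0,8],[-14,0,0,0,0,0,8],[-20,0,0,0,0,0,8],[-26,0,0,0,0,0,8],[-32,0,0,0,0,0,8],[-37,0,0,0,0,0,8],[-40,0,0,0,0,0,8],[-40,0,0,0,0,0,8],[-40,0,0,0,0,0,8]]]'
python3 - <<'E'
from rel import *
d=cap('scene','s4');e=cap('top','t4')
a=cv2.resize(d['image'][220:270,220:280,::-1],None,fx=10,fy=10,interpolation=cv2.INTER_CUBIC)
cv2.imwrite('pics/c4.png',a)
cv2.imwrite('pics/c4t.png',cv2.resize(e['image'][220:300,260:340,::-1],None,fx=7,fy=7,interpolation=cv2.INTER_CUBIC))
st=ctrl.get_state();print(st['position'],inv(p,st['position']),st['ft_force'])
E
```

```text
time: 12.05
position: [0.4351, -0.3295, 0.0638]
tool_rot: [-3.072, -0.632, -0.005]
ft_force: [1.5, 9.1, 5.9]
grip_width: 0.147
grip_force: 44.9
[ 0.43523023 -0.32939348  0.0638262 ] [-18.2162336    0.93466452] [1.90069947 8.86535974 5.33868559]
```

View pics/c4.png

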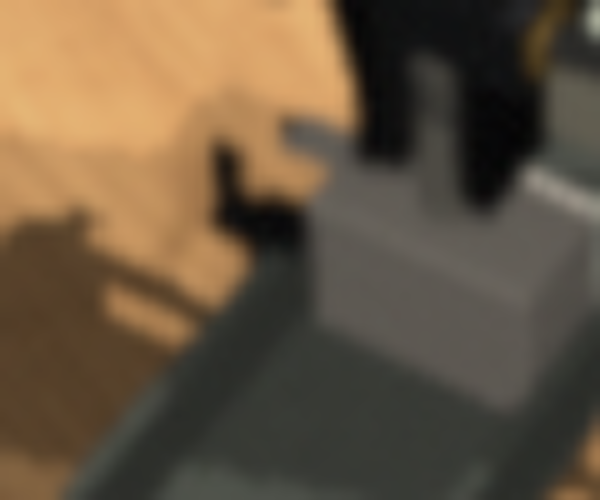

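View pics/c4t.png

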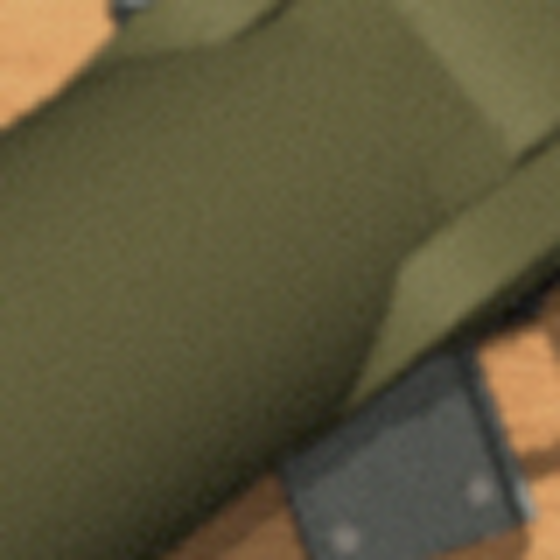

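```bash
python3 - <<'E'
from rel import *
C=lambda x,y:(220+(x+.5)/10-.5,220+(y+.5)/10-.5)
for n,uv in (('tip low',(285,135)),('tip top',(290,122)),('tip mid',(284,128))): print(n,inv(p,atz(s,*C(*uv),.048)).round(1))
for n,uv in (('bl top-left',(213,147)),('bl top-mid',(222,142)),('bl top right',(236,150))): print(n,inv(p,atz(s,*C(*uv),.050)).round(1))
for x in(-25,-28,-31,-34): print(x,[np.round((np.array(proj(s,w(p,(x,y,z))))-219.5)*10-.5) .tolist() for y,z in((44,50),(48,50),(44,30),(48,30))])
E
```

```text
tip low [-16.7  40.5]
tip top [-13.3  41.5]
tip mid [-15.3  41.7]
bl top-left [-27.8  50.3]
bl top-mid [-25.8  49.4]
bl top right [-26.2  45.9]
-25 [[247.0, 149.0], [230.0, 142.0], [253.0, 214.0], [236.0, 207.0]]
-28 [[239.0, 159.0], [222.0, 152.0], [245.0, 225.0], [228.0, 217.0]]
-31 [[231.0, 170.0], [214.0, 162.0], [237.0, 235.0], [220.0, 227.0]]
-34 [[223.0, 180.0], [206.0, 172.0], [229.0, 245.0], [212.0, 237.0]]
```

```bash
python3 -m jog '[[[-3,-0.5,0,0,0,0,8],[-6,-1,0,0,0,0,8],[-9,-1,0,0,0,0,8],[-10,-1,0,0,0,0,8],[-10,-1,0,0,0,0,8],[-10,-1,0,0,0,0,8]]]'
cat > rect.py <<'E'
from rel import *
def rect(d,x0,x1,y0,y1,z,k):
    # image columns: feeder -x to the right (k px/mm); rows: y decreasing downward
    nx,ny=int((x1-x0)*k),int((y1-y0)*k)
    src=np.float32([proj(d,w(p,(x,y,z))) for x,y in((x0,y1),(x1,y1),(x1,y0),(x0,y0))])
    M=cv2.getPerspectiveTransform(np.float32([[0,0],[nx,0],[nx,ny],[0,ny]]),src)
    return cv2.warpPerspective(d['image'],M,(nx,ny),flags=cv2.INTER_CUBIC|cv2.WARP_INVERSE_MAP)
E
python3 - <<'E'
from rect import *
d=cap('scene','s5')
h=dict(np.load('scene0.npz'))
k=8
A=rect(h,-50,40,30,55,49,k); B=rect(d,-50,40,30,55,49,k)
sc=cv2.resize(d['image'][228:248,230:290,::-1],None,fx=12,fy=12,interpolation=cv2.INTER_CUBIC)
for I in(A,B):
    for x in range(-50,41,10): cv2.line(I,((x+50)*k,0),((x+50)*k,12),(255,0,0),1)
out=np.vstack([A[:,:,::-1],B[:,:,::-1]]); out=np.vstack([out,cv2.copyMakeBorder(sc,0,0,0,max(0,720-sc.shape[1]),cv2.BORDER_CONSTANT)[:,:720]])
out=out[:600]; print(out.shape)
cv2.imwrite('pics/c5.png',out)
st=ctrl.get_state();print(st['time'],st['position'],inv(p,st['position']),st['ft_force'])
E
```

```text
time: 12.75
position: [0.4259, -0.333, 0.0638]
tool_rot: [-3.073, -0.632, -0.006]
ft_force: [3.0, 7.5, 4.6]
grip_width: 0.145
grip_force: 44.9
(600, 720, 3)
12.8 [ 0.42591461 -0.3329889   0.0638377 ] [-28.19553774   1.2829665 ] [2.00897701 7.3495797  4.74065642]
```

View pics/c5.png

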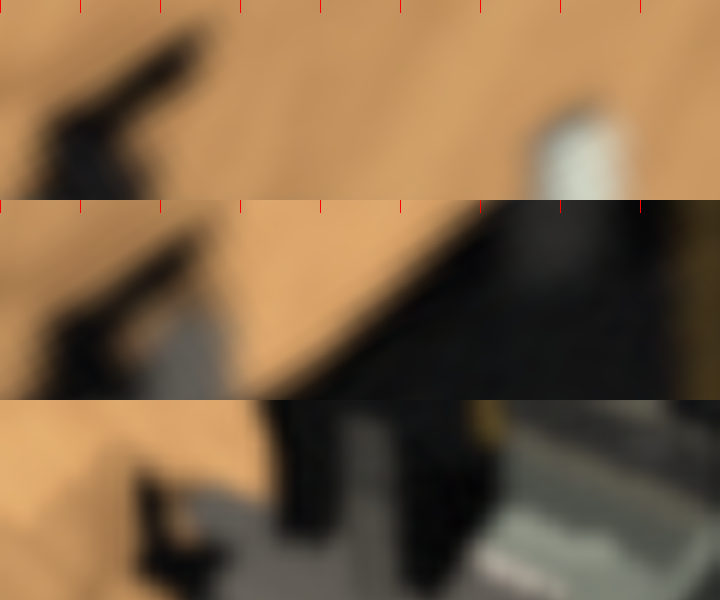

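Rectified view: home pointer tip at about (585,105), now at about (195,290); blade top ends at about (205,30/230). The pointer is nearly opposite the blade; refine it numerically.

```bash
python3 - <<'E'
from rect import *
np.set_printoptions(linewidth=220)
for n,(cx,cy,cz) in (('s',(-(cam(s)[1].T@cam(s)[2]))),('t',(-(cam(t)[1].T@cam(t)[2])))):
    c=inv(p,(cx,cy)); print(n,'cam in feeder',c.round(),'dx,dy per mm height at (-27,46):',((np.array([-27,46])-c)/(cz*1000-49)).round(3))
A=rect(t,-50,40,30,60,49,1).astype(int)
print('TOP x from -49.5; blade rows')
print('x',np.arange(-45,-10))
for y in(54,52,50,48,46,44,42,40,38): print(y,A[60-y-1,5:40].mean(-1).astype(int))
print('pointer, blue; x from 5'); 
for y in(44,42,40,38,36,34): print(y,A[60-y-1,55:90,2])
d=dict(np.load('s5.npz')); B=rect(s,-50,40,30,60,49,1).astype(int);D=rect(d,-50,40,30,60,49,1).astype(int)
print('SCENE home blade')
for y in(54,53,52,51,50,49,48,46,44): print(y,B[60-y-1,5:40].mean(-1).astype(int))
print('pointer home')
for y in(45,43,42,41,40,39,38,37): print(y,B[60-y-1,55:90,2])
print('pointer now, x from -45')
for y in(45,43,42,41,40,39,38,37): print(y,D[60-y-1,5:40,2])
E
```

```text
s cam in feeder [-521. -318.] dx,dy per mm height at (-27,46): [0.699 0.515]
t cam in feeder [-114.  109.] dx,dy per mm height at (-27,46): [ 0.075 -0.055]
TOP x from -49.5; blade rows
x [-45 -44 -43 -42 -41 -40 -39 -38 -37 -36 -35 -34 -33 -32 -31 -30 -29 -28 -27 -26 -25 -24 -23 -22 -21 -20 -19 -18 -17 -16 -15 -14 -13 -12 -11]
54 [ 90  89  89  88  85  87  91  98 107 119 125 124 123 120 119 118 119 123 129 135 140 143 145 145 144 142 141 140 139 139 139 139 139 138 136]
52 [ 84  79  75  72  72  70  70  71  71  75  77  81  80  78  76  77  82  91 104 120 133 141 145 146 145 142 141 140 140 140 140 140 139 135 132]
50 [ 82  76  73  74  74  71  65  55  45  37  36  36  37  37  38  42  49  62  81  98 117 132 140 143 141 139 139 139 141 142 142 141 138 134 131]
48 [ 84  77  76  78  79  76  67  56  43  35  30  28  28  28  28  31  32  47  66  87 106 120 135 139 140 138 137 138 140 140 140 138 135 133 133]
46 [ 82  76  77  80  83  79  71  60  50  44  38  34  31  30  31  32  38  49  67  94 113 129 135 140 140 138 136 136 139 142 141 137 135 136 137]
44 [ 79  80  80  83  82  75  63  51  42  37  3
[... 4336 characters left out ...]
 41  35  31  26  22  20  22  29  35  40  46  53  56  58  61  66  73  78  85  93  98 102 106 108 109 109 107 106 105 105]
40 [ 69  59  51  42  33  28  24  20  18  17  20  27  35  44  52  59  62  63  65  68  70  75  81  87  93  99 103 107 109 110 109 108 106 105 104]
39 [ 64  53  39  30  24  18  15  14  15  17  23  33  43  54  62  66  69  72  72  73  76  79  84  89  94  99 104 107 110 110 109 107 106 105 104]
38 [ 58  44  31  22  16  12  12  13  15  20  28  40  52  60  67  73  76  76  77  79  80  82  86  91  95  99 104 108 109 109 108 107 106 104 101]
37 [ 53  41  27  16  13  12  12  13  17  24  33  44  55  63  71  76  77  80  82  82  83  86  88  91  95 100 105 109 109 109 108 107 103 101  98]
```

```bash
python3 - <<'E'
from rect import *
C=lambda x,y:(220+(x+.5)/10-.5,220+(y+.5)/10-.5)
for uv in((314,203),(527,298)): print('block top front corner (s4)',inv(p,atz(s,*C(*uv),.05)).round(1))
def fp(d):
    P=cloud(d); c,n=np.cos(p[2]),np.sin(p[2]); q=(P[...,:2]-p[:2])*1000
    return np.stack([c*q[...,0]+n*q[...,1],-n*q[...,0]+c*q[...,1],P[...,2]*1000],-1)
for tag in('scene0','s4','s5'):
    F=fp(dict(np.load(tag+'.npz'))); x,y,z=F[...,0],F[...,1],F[...,2]
    m=(abs(y)<20)&(z>15)&(z<42)&(x>-60)&(x<20); print(tag,'block face x median',np.median(x[m]).round(2),x[m].std().round(2),m.sum())
    m=(y>43)&(y<56)&(z>33)&(z<56)&(x>-45)&(x<-10); print(' blade',F[m].round(1).tolist())
    m=(y>31)&(y<43)&(z>42)&(z<56)&(x>-40)&(x<35); print(' pointer',np.round(F[m],1).tolist())
F=fp(t);x,y,z=F[...,0],F[...,1],F[...,2]
m=(y>42)&(y<58)&(z>25)&(z<56)&(x>-50)&(x<-10); print('top blade',F[m].round(1).tolist())
m=(y>29)&(y<44)&(z>40)&(z<56)&(x>5)&(x<35); print('top pointer',F[m].round(1).tolist())
E
```

```text
block top front corner (s4) [-30.3  25.2]
block top front corner (s4) [-30.6 -23.2]
scene0 block face x median 4.99 1.03 144
 blade [[-25.3, 51.7, 47.4], [-26.9, 48.1, 51.1], [-29.7, 48.7, 50.5], [-27.6, 47.7, 49.0], [-27.5, 45.4, 50.2], [-28.9, 49.5, 46.2], [-30.2, 46.1, 49.5], [-27.5, 45.6, 47.1], [-27.6, 50.7, 41.2], [-30.6, 46.0, 46.9], [-28.9, 44.8, 45.9], [-28.7, 50.1, 39.6], [-30.3, 46.4, 43.3], [-29.2, 44.8, 43.2], [-25.3, 45.2, 38.9], [-28.8, 50.2, 36.6], [-27.7, 48.6, 36.3], [-28.6, 45.5, 39.1], [-26.2, 44.7, 37.1], [-29.2, 50.2, 33.8], [-30.0, 47.1, 36.5], [-27.9, 46.2, 34.9], [-26.3, 44.9, 33.9]]
 pointer [[21.5, 40.5, 50.1], [23.4, 36.9, 50.2], [24.1, 34.9, 50.5], [19.6, 39.3, 49.5], [20.6, 37.5, 49.5], [21.3, 35.6, 49.9], [22.6, 34.0, 49.5], [23.3, 32.0, 49.9], [18.2, 36.1, 49.5], [20.8, 35.4, 47.5], [20.3, 32.7, 49.3], [17.0, 35.4, 48.0], [18.9, 34.3, 46.8]]
s4 block face x median -32.06 1.0 143
 blade [[-27.5, 50.0, 50.6], [-26.8, 48.1, 51.0], [-29.9, 48.5, 50.8], [-27.8, 47.6, 49.3], [-26.3, 46.3, 48.5], [-28.8, 49.6, 46.1], [-29.6, 46.5, 48.6], [-29.8, 43.9, 50.3], 
[... 2014 characters left out ...]
.4, 49.9, 38.2], [-31.7, 47.6, 32.2], [-32.5, 45.6, 32.2], [-33.3, 43.7, 32.6], [-32.0, 52.3, 31.0], [-32.7, 50.2, 28.9], [-33.3, 48.1, 26.5], [-34.3, 46.2, 28.7], [-35.4, 44.6, 34.2], [-36.4, 42.7, 36.8], [-34.8, 51.1, 30.2], [-35.7, 49.2, 32.7]]
top pointer [[22.4, 30.9, 44.3], [22.7, 37.7, 45.1], [21.5, 35.9, 48.7], [20.7, 33.9, 48.4], [19.4, 32.2, 52.7], [19.3, 29.9, 47.3], [20.3, 38.7, 48.4], [19.7, 36.6, 46.6], [18.5, 34.8, 50.0], [17.8, 32.8, 49.4], [17.5, 30.5, 45.1], [18.5, 41.7, 53.4], [17.9, 39.6, 51.6], [17.3, 37.6, 50.3], [16.6, 35.6, 49.5], [16.1, 33.4, 47.1], [15.1, 31.6, 49.0], [14.3, 29.6, 49.3], [17.4, 42.1, 45.6], [15.7, 38.2, 47.2], [14.8, 36.3, 48.0], [14.1, 34.2, 47.0]]
```

```bash
python3 -m jog '[[[-0.3,0,0,0,0,0,8],[-0.3,0,0,0,0,0,8],[-0.3,0,0,0,0,0,8],[-0.3,0,0,0,0,0,8],[-0.3,0,0,0,0,0,8],[-0.3,0,0,0,0,0,8],[-0.3,0,0,0,0,0,8],[-0.3,0,0,0,0,0,8]]]'
python3 - <<'E'
from rect import *
def fp(d):
    P=cloud(d); c,n=np.cos(p[2]),np.sin(p[2]); q=(P[...,:2]-p[:2])*1000
    return c*q[...,0]+n*q[...,1],-n*q[...,0]+c*q[...,1],P[...,2]*1000
B=[];H=[]
for i in range(6):
    x,y,z=fp(ctrl.get_image('scene'))
    m=(abs(y)<20)&(z>15)&(z<42)&(x>-60)&(x<20);H.append(np.median(x[m])+15)
    m=(y>43.5)&(y<51)&(z>36)&(z<51)&(x>-34)&(x<-23);B+=x[m].tolist()
    m=(y>31)&(y<43)&(z>42)&(z<56)&(x>-40)&(x<-15);pt=x[m]
print('handle',np.mean(H),np.std(H),'blade pts mean/median/pct',np.mean(B),np.median(B),np.percentile(B,[5,25,75,95]),'pointer',pt.mean(),pt.min(),pt.max())
st=ctrl.get_state();print(st['time'],inv(p,st['position']),st['ft_force'],st['grip_force'])
E
```

```text
time: 13.6
position: [0.4258, -0.3331, 0.0639]
tool_rot: [-3.073, -0.632, -0.006]
ft_force: [3.1, 7.5, 4.0]
grip_width: 0.15
grip_force: 44.9
handle -27.216114108572338 0.08689200769592777 blade pts mean/median/pct -28.22539621480534 -28.45533785962357 [-29.96736835 -29.07649611 -27.53912271 -26.01081476] pointer -26.707976592258973 -30.189906759355846 -21.481206771773273
13.9 [-28.36330526   1.30466858] [3.16679219 7.17739185 4.92238126] 44.94384775869548
```

```bash
python3 -c "
from bench import ctrl
print(ctrl.close_job())"
```

```text
the job is handed in; nothing more can be done
None
```

The loop lies flat on the notebook, and the gripper is holding the pusher about 47 mm out with its pointer opposite the index clip, within about 1 mm by the camera's depth readings; I handed the job in at about 14 s, and the judge's result wasn't shown.

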